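# Fish the paint-tube key out of the pen rack

## Robot

A 6-joint arm with a two-finger parallel gripper is mounted at the origin on the work surface. World frame = base frame: x ahead of the robot, y to its left, z up, the work surface at z = 0. Lengths are in m, angles in rad, forces in N, time in s.
With the tool pointing down it reaches from about 0.35 to 0.775 m from the base axis. Payload 7.3 kg.
Tool frame: the origin (TCP) lies on the centre line of the jaws, within the pads' length; the fingertips stand 17 mm ahead of it and the grasp point (between the pads) lies 2 mm behind it (robot.tcp_to_tips is the distance from the TCP to the fingertips, in m); z points along the fingers, y is the line along which they close (so a half turn about z gives the same grasp; the last joint's range is limited). The gripper opens to 92 mm and grips with 3 to 60 N. Pads are 19 mm wide; open, the fingers measure 130 mm over their backs; the gripper's body (75 mm by 190 mm) begins 47 mm behind the grasp point.
Start: joints at [-1.476, 0.342, 1.524, -0, 1.275, -0.146], TCP at [0.125, -0.51, 0.244] pointing down, gripper open.
Joint ranges: [-2.53, 2.53], [-0.77, 2.02], [0.04, 2.7], [-1, 4.14], [0.28, 2.66], [-3.11, 3.11]. Speed limits (rad/s): [2.57, 2.57, 3.14, 3.14, 3.14, 3.14].

## Interface

Orientations are given as [roll, pitch, yaw] about the fixed x, y, z axes, in that order (R = Rz(yaw) Ry(pitch) Rx(roll)).
In Python, from cell import robot gives the robot as it stands. The module is installed in compiled form; this text tells all that it offers.
- The arm moves only by the tool carry_out, never from a script. Its argument "commands" is a list of rows, each a list of 3 entries, a list of its own where there are three numbers: the shift along the tool's x, y, z in m, then the turn about the tool's z in rad, then the opening, from 0 (shut) to 1 (fully open). In form: [[[dx, dy, dz], yaw, claw], ...]. A call has 1 to 20 rows; each row shifts and turns the commanded pose from where the row before left it, along the tool's axes as they then stand; what a row does not reach is not made up. A row lasts 1/8 s, in which the tool goes at most 62.5 mm and 10.7 degrees, less where a joint would pass 70% of its speed; a pose out of reach is approached as far as the arm can. A call is refused whole if a number of a shift passes 0.0625 or a number of a turn 0.188, either way. A call with a gripper value outside its range is refused whole. The fingers move at their own pace and stop on an object; "newtons" is the grip in N (left out, the last holds). Time passes only in rows, so rows that do not move let the fingers close. It gives the time, the measured TCP pose, the force, the opening and the grip force at its end, in the units of the state.
- robot.observe(): the state, without advancing time (a new reading comes with each control period).
- robot.read_camera(name): name is "scene" or "top"; returns a dict with "pixels" (420x560x3 uint8, red, green, blue), "fx", "fy", "cx", "cy" (pixels), "view" (4x4, takes a point from world to camera coordinates). Camera axes: x right, y up, looking along -z (the intrinsics and any distortion apply to the point x, -y, -z); pixel columns grow to the right and rows downward; lengths in m; the calibration is good to about 2 mm. A picture is of the moment at which its call begins. There is no depth.
- robot.hand_in(): hands the job in; it is judged then, once.
Trained networks look in a picture, given as the dict that the camera call returned (one of the last four; its "shot" number tells which), for a name from the list of things; names that differ only in an ending like _2 or _b are one class to them, and where a whole thing is asked for, a point or a joint stands for the part that bears it (a point fixed in the world has none). Each returns a list of dicts, best first, with "p" (0 to 1); they miss things now and then, are a little off and sometimes report something else, mostly with a low value. They report only what shows in the picture. A call takes as long as a camera call. They do not tell look-alikes from the thing itself.
- robot.find_in(picture, name): "at" ([column, row] in pixels, amid what is visible of it).
- robot.tip_of(picture, name): "at" ([column, row] in pixels: a listed point, or the origin of a listed thing).
The state is a dict: "time": time; "qpos": joint angles; "qvel": joint speeds; "joint_efforts": joint torques, N m; "tool_pos": TCP position; "tool_rot": TCP orientation; "contact_force": force on the tool from outside, world axes, zero at the start; "torque": the same for the moment, N m; "opening": finger opening in m; "grip_force": force on a finger pad.
Only numpy, scipy, OpenCV 4.12 (cv2) and the standard library are available. Lean on these libraries where they do the work, as an engineer would, in place of code of your own. Each camera call takes 0.05 s, during which the arm holds its last target. There are 200 camera calls.

## Task

The red paint-tube key has slid down one of the narrow slots of the wooden rack, too narrow for fingers. Take the yellow-handled hooked pick, reach in through the slot's open end and drag the key right out onto the table with it, then lay the pick down on the table clear of the rack and the tray, and lay the key flat in the blue tray without dropping it. Leave the eraser, the pastel stick, the paint bottle and the roll of tape where they are.

Things in the scene. Friction and masses are not known exactly. Their poses are not given: they have to be found in the camera images.
- rack: Fixed pale wooden rack, 102 mm wide (y), 48 mm high. Origin: on the table, under the middle. Three slots along its x, 26 mm wide, centred at y = -32, 0, +32 mm, 6 mm walls; open at the -x end, closed by a board at x = 70 to 78 mm. Slot floor = bare table top. Open above but for a bar at the mouth (see rack_mouth). Its -x points to the robot's right (world -y), turned up to 15 degrees either way.
- rack_mouth (a point): Point on the table at the open end of the middle slot, x = -75 mm in the rack's frame. Above all three mouths runs a blue bar, x = -75 to -63 mm, 42 to 48 mm above the table: what goes in or out through the mouth passes under it.
- key: Loose flat red paint-tube key, 71 x 20 x 8 mm, about 45 g, lying wholly inside one of the three slots (which one varies). Origin: middle of its underside, x along it. At its -x end a rectangular loop (x -35.5 to -9.5 mm, 20 mm wide, hole 19 mm long by 13 mm wide), then a shank 9 mm wide to x = +35.5 mm. At the start the loop points to the slot's mouth.
- key_loop (a point): Centre of the hole in the key's loop, at mid thickness (4 mm above the key's underside), 22.5 mm from the key's middle.
- key_mid (a point): Middle of the key, at mid thickness.
- pick: Loose hooked pick, about 110 g, lying level on its handle. Origin: centre of the handle's underside; z up. Yellow handle 90 mm (x) by 22 mm (y) by 30 mm high. A 5 mm steel wire leaves its +x end, runs forward 23 mm above the underside (centre line) and at x = 155 mm bends straight down to the tip. Balances near the handle's middle. Starts with the tip roughly to the robot's left (world +y).
- pick_grip (a point): Centre of the pick's handle, 15 mm above its underside. The table on the robot's right (y below -0.28 m, x 0.4 to 0.65 m) is free of obstacles once the pick is taken.
- pick_tip (a point): Lowest point of the pick's hook: 155 mm ahead of the handle's middle along the pick's x, 1 mm above the level of the handle's underside.
- tray: Fixed blue open tray 130 mm (x) by 100 mm (y), 18 mm high, walls 3 mm, floor about 3 mm above the table. Origin: underside centre.
- eraser: Loose white eraser 55 x 18 x 12 mm in another slot of the rack; leave alone. Origin: underside centre, x along it.
- pastel: Loose green pastel stick 65 x 13 x 13 mm in the remaining slot; leave alone. Origin: underside centre, x along it.
- paint_bottle: Loose orange paint bottle, 50 mm in diameter, 130 mm tall, standing near the rack's mouth on the side away from the robot; leave alone. Origin: underside centre.
- tape: Loose blue roll of tape lying flat, 90 mm outer diameter, 24 mm high, near the rack's mouth on the robot's side; leave alone. Origin: underside centre.
Not all that is in view belongs to the job. Several things look just like the pick: the one meant starts farthest to the robot's left.

How it is judged:
By the outcome, as a careful person would: the job done as asked, in the order asked, and still so for the second after the job is handed in, with the robot touching nothing.
It also fails if it takes over 61 s, if anything falls off the work surface, if the arm or the gripper's body presses on something with over 40 N, if the wrist force passes 120 N, or if a joint passes its speed limit or range.

## Working session

There is one attempt and no reset: what is moved stays moved. The work goes in short steps, Python scripts to look and compute and a tool call to move; the robot and the scene stay as the last step left them, time stands still between calls to the robot, and variables do not carry over. Pictures are saved under pics/ and viewed, at most 10 in all, crops included, and the job is handed in when it is done.

Besides the shell and the picture viewer there is one more tool, called after "Request:" as name(argument=value, ...) on one line, values as JSON. carry_out: Moves the arm, as the interface text tells. Its arguments: {"type":"object","properties":{"commands":{"type":"array"},"newtons":{"type":"number"}},"required":["commands"]}

```bash
mkdir -p pics
cat > h.py <<'E'
import numpy as np, cv2
from cell import robot
def ray(c,px):
    V=np.array(c["view"]);R=V[:3,:3];t=V[:3,3]
    d=np.array([(px[0]-c["cx"])/c["fx"],-(px[1]-c["cy"])/c["fy"],-1.])
    return -R.T@t, R.T@d
def at_z(c,px,z):
    o,d=ray(c,px); return o+d*(z-o[2])/d[2]
def proj(c,p):
    V=np.array(c["view"]);q=V[:3,:3]@np.array(p)+V[:3,3]
    return [c["cx"]+c["fx"]*q[0]/-q[2], c["cy"]-c["fy"]*q[1]/-q[2]]
def save(c,n,crop=None,s=1):
    im=c["pixels"][:,:,::-1]
    if crop: im=im[crop[1]:crop[3],crop[0]:crop[2]]
    cv2.imwrite("pics/"+n,cv2.resize(im,None,fx=s,fy=s,interpolation=cv2.INTER_CUBIC))
E
python3 - <<'E'
from h import *
for n in("top","scene"):
    c=robot.read_camera(n); save(c,n+"0.png",s=1.4)
    print(n,{k:v for k,v in c.items() if k not in("pixels",)})
    for nm,z in(("pick_tip",.001),("pick_grip",.015),("pick",0.015),("key_loop",.004),("key_mid",.004),("rack_mouth",0),("rack",0),("tray",0),("eraser",0),("pastel",0),("paint_bottle",0),("tape",0)):
        print(nm,[(round(r["p"],2),np.round(r["at"],1).tolist(),np.round(at_z(c,r["at"],z)[:2],4).tolist()) for r in robot.tip_of(c,nm)[:5]])
print(robot.observe())
E
```

```text
top {'fx': 391.5213991492916, 'fy': 391.5213991492916, 'cx': 275.4266049395341, 'cy': 207.12877863677667, 'view': array([[ 0.02087907, -0.99978099,  0.00142856, -0.08770959],
       [ 0.98768163,  0.02084799,  0.15508181, -0.56340078],
       [-0.15507763, -0.001827  ,  0.9879006 , -1.06526666],
       [ 0.        ,  0.        ,  0.        ,  1.        ]]), 'shot': 1}
pick_tip [(0.9, [467.9, 232.8], [0.5079, -0.6386]), (0.79, [367.6, 342.8], [0.1938, -0.3412]), (0.75, [271.6, 266.9], [0.3977, -0.0684])]
pick_grip [(0.93, [458.3, 284.2], [0.3604, -0.5965]), (0.79, [317.7, 241.2], [0.4733, -0.1992])]
pick [(0.96, [397.0, 297.6], [0.3198, -0.4224]), (0.61, [319.3, 249.1], [0.4508, -0.2038]), (0.56, [457.2, 283.1], [0.3634, -0.5936])]
key_loop [(0.56, [206.0, 205.1], [0.5731, 0.1283]), (0.16, [317.7, 245.7], [0.4611, -0.2004])]
key_mid [(0.41, [197.4, 204.0], [0.5759, 0.1537])]
rack_mouth [(0.73, [218.9, 218.3], [0.5354, 0.0893])]
rack [(0.7, [191.2, 217.6], [0.5357, 0.1706])]
tray []
eraser [(0.46, [188.0, 227.2], [0.5073, 0.1784])]
pastel [(0.4, [195.1, 215.5], [0.5422, 0.1595]), (0.32
[... 1327 characters left out ...]
223.0], [0.6989, 0.0291])]
{'time': 1.3, 'qpos': array([-1.47601369e+00,  3.42018835e-01,  1.52413250e+00,  2.50517043e-06,
        1.27540009e+00, -1.45999204e-01]), 'qvel': array([0.00018841, 0.00033469, 0.00070021, 0.00034744, 0.00100998,
       0.00119808]), 'joint_efforts': array([ 7.88313246e-04, -4.31138098e+01, -2.44478542e+01,  7.19162053e-02,
        4.83055820e-02,  1.86695007e-05]), 'tool_pos': array([ 0.12521558, -0.50985234,  0.24371936]), 'tool_rot': array([3.14155151e+00, 3.62775748e-06, 2.40781110e-01]), 'contact_force': array([ 0.20474355, -0.03503495,  0.1828472 ]), 'torque': array([-0.02153532, -0.01061327,  0.02482092]), 'grip_force': 0.0, 'opening': 0.09151514783167629}
```

View pics/top0.png

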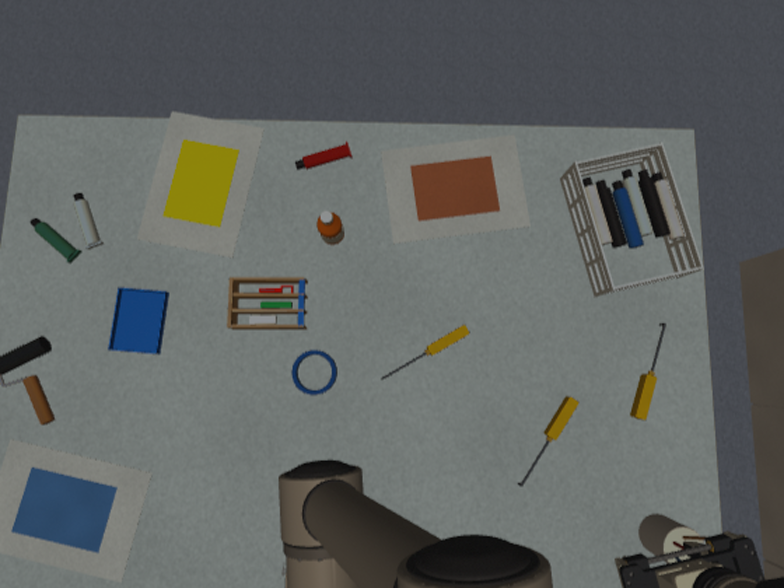

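View pics/scene0.png

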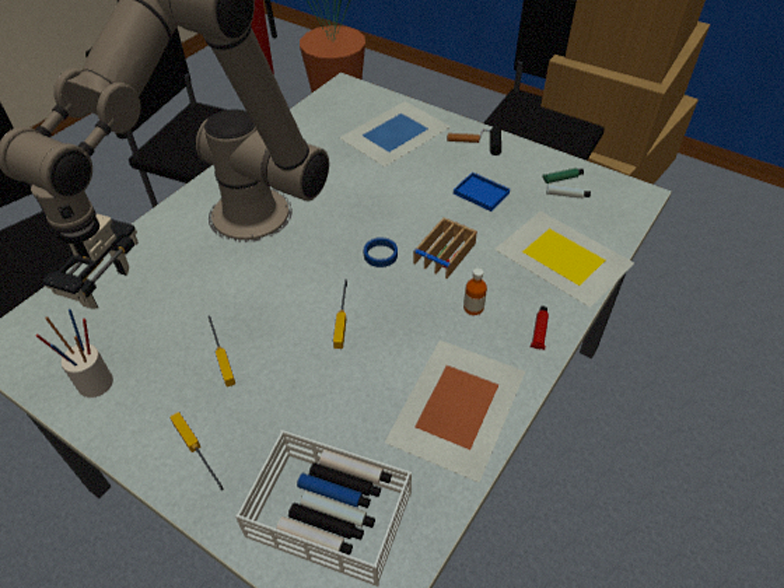

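The top picture (1.4×) shows three yellow picks. In raw pixels the handles are at about (319,242), (401,298) and (460,283). The first has the largest y (about -0.20), so it lies farthest to the robot's left and is the one meant. The key is in the far slot of the rack, around (205,206). I'll confirm the pick in one enlarged crop.

Run:
```python
from h import *
c=robot.read_camera("top"); save(c,"topc.png",(155,190,345,290),4)
np.set_printoptions(precision=4,suppress=True)
im=c["pixels"];hsv=cv2.cvtColor(im,cv2.COLOR_RGB2HSV)
def blob(lo,hi,box,z,name):
    m=np.zeros(im.shape[:2],np.uint8);x0,y0,x1,y1=box
    m[y0:y1,x0:x1]=cv2.inRange(hsv,lo,hi)[y0:y1,x0:x1]
    ys,xs=np.nonzero(m); P=np.array([at_z(c,(x,y),z)[:2] for x,y in zip(xs,ys)])
    r=cv2.minAreaRect(P.astype(np.float32)); ctr=P.mean(0);w,v=np.linalg.eigh(np.cov(P.T))
    print(name,len(P),"mean",ctr,"rect",r,"axis deg",np.degrees(np.arctan2(v[1,1],v[0,1])))
    print("  ext",((P-ctr)@v[:,1]).min(),((P-ctr)@v[:,1]).max())
blob((18,120,80),(35,255,255),(260,220,345,290),.03,"handle")
blob((0,120,60),(8,255,255),(180,200,216,212),.008,"key")
blob((100,120,60),(125,255,255),(205,195,225,240),.048,"bar")
blob((100,120,40),(125,255,255),(70,195,125,260),.018,"tray")
blob((8,100,30),(20,255,255),(150,190,222,245),.048,"wood")
blob((40,80,40),(80,255,255),(180,210,216,225),.013,"pastel")
```

```text
handle 245 mean [ 0.4679 -0.2015] rect ((0.4673602879047394, -0.20050977170467377), (0.020815152674913406, 0.09622068703174591), 31.196269989013672) axis deg 121.2291098171046
  ext -0.04695347687424904 0.049270845482528365
key 63 mean [0.5675 0.1559] rect ((0.5677981972694397, 0.15365460515022278), (0.014814870432019234, 0.0703786090016365), 1.2098888158798218) axis deg 95.03439884741597
  ext -0.03707476215522843 0.03293683722678018
bar 113 mean [0.5382 0.0941] rect ((0.537346363067627, 0.09359759837388992), (0.08812934160232544, 0.011284430511295795), 2.5218355655670166) axis deg -179.50080783033823
  ext -0.043198522417336634 0.044883589343839556
tray 1615 mean [0.4958 0.4313] rect ((0.4961886405944824, 0.4310222864151001), (0.10545507073402405, 0.1278245747089386), 86.38526153564453) axis deg 175.47702369509685
  ext -0.06507311025874661 0.06377649531681735
wood 655 mean [0.5373 0.1829] rect ((0.5331436991691589, 0.16211411356925964), (0.0992477685213089, 0.15506379306316376), 1.203556776046753) axis deg 94.95091401983137
  ext -0.09925286892428789 0.057996436330533946
pastel 89 mean [0.5348 0.1521] rect ((0.5347416400909424, 0.15112124383449554), (0.008772050030529499, 0.06383191049098969), 1.2070457935333252) axis deg 91.42713788036778
  ext -0.03287428331798361 0.03095715946375821
```

View pics/topc.png

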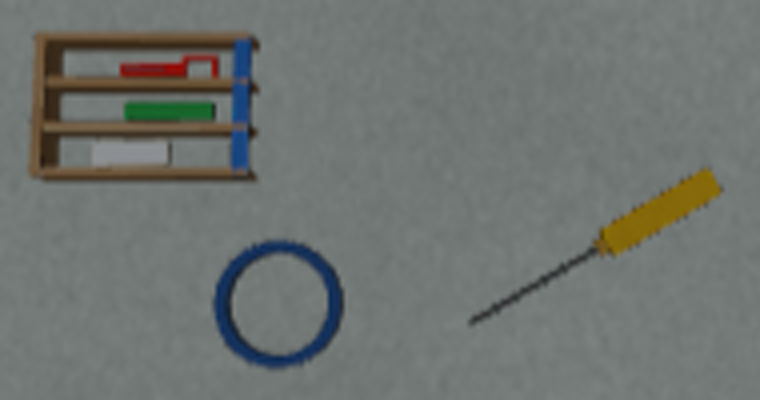

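The crop confirms the pick: handle at about (319,242) raw, tip at about (272,270), pointing up-left. Wherever its hook goes, the key's loop is on the mouth side of the far slot, at about (205,206). Next I'll refine the poses by fitting box silhouettes in both cameras.

```bash
cat >> h.py <<'E'
from scipy.optimize import minimize
from scipy.spatial.transform import Rotation as Rn
def box(x0,x1,y0,y1,z0,z1): return np.array([[x,y,z] for x in(x0,x1) for y in(y0,y1) for z in(z0,z1)])
def place(B,p): 
    c,s=np.cos(p[2]),np.sin(p[2]); z=p[3] if len(p)>3 else 0
    return np.c_[p[0]+c*B[:,0]-s*B[:,1],p[1]+s*B[:,0]+c*B[:,1],B[:,2]+z]
def mask(c,lo,hi,ctr,r):
    hsv=cv2.cvtColor(c["pixels"],cv2.COLOR_RGB2HSV);m=cv2.inRange(hsv,lo,hi);o=np.zeros_like(m)
    x,y=[int(v) for v in ctr];o[max(y-r,0):y+r,max(x-r,0):x+r]=m[max(y-r,0):y+r,max(x-r,0):x+r]
    return o
def fit(cams,boxes,p0,lo,hi,r=40):
    S=8; boxes=boxes if isinstance(boxes,list) else [boxes]
    ms=[]
    for c in cams:
        ctr=np.mean([proj(c,q) for q in place(np.vstack(boxes),p0)],0)
        m=mask(c,lo,hi,ctr,r); x0,y0=[int(v)-r for v in ctr]
        m=m[y0:y0+2*r,x0:x0+2*r]; ms.append((c,x0,y0,cv2.GaussianBlur(cv2.resize(m,None,fx=S,fy=S,interpolation=cv2.INTER_NEAREST).astype(np.float32)/255,(0,0),S/2)))
    def cost(p):
        e=0
        for c,x0,y0,m in ms:
            im=np.zeros(m.shape,np.float32)
            for B in boxes:
                u=np.array([proj(c,q) for q in place(B,p)]); u=(u-[x0,y0]+.5)*S
                cv2.fillConvexPoly(im,cv2.convexHull((u*16).astype(np.int32)),1.,shift=4)
            e+=((cv2.GaussianBlur(im,(0,0),S/2)-m)**2).sum()/m.sum()
        return e
    p0=np.array(p0,float);sim=np.vstack([p0]+[p0+d for d in np.diag([.012,.012,.12,.01][:len(p0)])])
    q=minimize(cost,p0,method="Nelder-Mead",options=dict(initial_simplex=sim,maxiter=150,xatol=1e-4,fatol=1e-5))
    return q.x,q.fun
HANDLE=box(-.045,.045,-.011,.011,0,.03); YEL=((18,110,60),(35,255,255))
BAR=box(-.075,-.063,-.045,.045,.042,.048); BLU=((100,110,40),(125,255,255)); TRAY=box(-.065,.065,-.05,.05,0,.018)
KEY=[box(-.0095,.0355,-.0045,.0045,0,.008),box(-.0355,-.032,-.01,.01,0,.008),box(-.013,-.0095,-.01,.01,0,.008),box(-.0355,-.0095,.0065,.01,0,.008),box(-.0355,-.0095,-.01,-.0065,0,.008)]
RED=((0,110,50),(8,255,255))
E
python3 - <<'E'
from h import *
np.set_printoptions(precision=4,suppress=True)
t=robot.read_camera("top");s=robot.read_camera("scene")
for cams,n in(([t],"top"),([s],"scene"),([t,s],"both")):
    print(n,"handle",*fit(cams,HANDLE,[.467,-.2,2.1],*YEL))
    print(n,"rack",*fit(cams,BAR,[.537,.165,1.58],*BLU,r=30))
    print(n,"tray",*fit(cams,TRAY,[.496,.432,.0],*BLU))
    if n=="top":print("key",*fit(cams,KEY,[.567,.154,1.58],*RED,r=25))
print([(r["p"],at_z(s,r["at"],.0)) for r in robot.tip_of(s,"paint_bottle")])
print("bottle top cap top-cam", at_z(t,(233,155),.13))
E
```

```text
top handle [ 0.4688 -0.2024  2.1104] 0.02558661438524723
top rack [0.5366 0.1639 1.5874] 0.12577305734157562
top tray [ 0.4968  0.4349 -0.0635] 0.01288266759365797
key [0.5674 0.1548 1.604 ] 0.19625534117221832
scene handle [ 0.467  -0.2032  2.1338] 0.027872174978256226
scene rack [0.5365 0.164  1.5863] 0.3512616753578186
scene tray [ 0.496   0.4323 -0.0628] 0.01901157572865486
both handle [ 0.4684 -0.2031  2.1217] 0.07817153632640839
both rack [0.5367 0.1639 1.5864] 0.47751250863075256
both tray [ 0.4963  0.4344 -0.0612] 0.038714781403541565
[(0.76, array([0.6911, 0.0368, 0.    ]))]
bottle top cap top-cam [0.6899 0.04   0.13  ]
```

```bash
cat >> h.py <<'E'
import math
def rows(wps,claw=None,start=None):
    """wps: list of (x,y,z,yaw,n[,claw]); prints compact rows from the present pose"""
    o=robot.observe()
    if start is None: p=np.array(o["tool_pos"]);y=o["tool_rot"][2]
    else: p=np.array(start[:3],float);y=start[3]
    out=[]
    for w in wps:
        T=np.array(w[:3],float);n=w[4];cl=w[5] if len(w)>5 else claw
        for k in range(n):
            d=(T-p)/(n-k);dy=math.remainder(w[3]-y,2*math.pi)/(n-k)
            c,s=math.cos(y),math.sin(y)
            l=[round(v,4) for v in(c*d[0]+s*d[1],s*d[0]-c*d[1],-d[2])];a=round(-dy,3)
            p=p+np.array([c*l[0]+s*l[1],s*l[0]-c*l[1],-l[2]]);y-=a
            out.append([l,a,cl])
    print(str(out).replace(" ",""),"end",np.round(p,4),round(y,4))
E
python3 -c "
from h import *
rows([(.4747,-.2132,.1,2.12,12)],1)"
```

```text
[[[np.float64(0.0342),np.float64(-0.0171),np.float64(0.012)],-0.157,1],[[np.float64(0.0364),np.float64(-0.0115),np.float64(0.012)],-0.157,1],[[np.float64(0.0378),np.float64(-0.0057),np.float64(0.012)],-0.157,1],[[np.float64(0.0382),np.float64(0.0003),np.float64(0.012)],-0.156,1],[[np.float64(0.0377),np.float64(0.0062),np.float64(0.012)],-0.157,1],[[np.float64(0.0362),np.float64(0.0121),np.float64(0.012)],-0.156,1],[[np.float64(0.0339),np.float64(0.0175),np.float64(0.012)],-0.157,1],[[np.float64(0.0308),np.float64(0.0226),np.float64(0.012)],-0.156,1],[[np.float64(0.0269),np.float64(0.0272),np.float64(0.0119)],-0.157,1],[[np.float64(0.0223),np.float64(0.031),np.float64(0.012)],-0.156,1],[[np.float64(0.0172),np.float64(0.0341),np.float64(0.0119)],-0.157,1],[[np.float64(0.0117),np.float64(0.0364),np.float64(0.012)],-0.156,1]] end [ 0.4747 -0.2132  0.1   ] 2.1198
```

Request:
carry_out(commands=[[[0.0342,-0.0171,0.012],-0.157,1],[[0.0364,-0.0115,0.012],-0.157,1],[[0.0378,-0.0057,0.012],-0.157,1],[[0.0382,0.0003,0.012],-0.156,1],[[0.0377,0.0062,0.012],-0.157,1],[[0.0362,0.0121,0.012],-0.156,1],[[0.0339,0.0175,0.012],-0.157,1],[[0.0308,0.0226,0.012],-0.156,1],[[0.0269,0.0272,0.012],-0.157,1],[[0.0223,0.031,0.012],-0.156,1],[[0.0172,0.0341,0.012],-0.157,1],[[0.0117,0.0364,0.012],-0.156,1],[[0,0,0],0,1]], newtons=40)

```text
time: 3.12
tool_pos: [0.4757, -0.2115, 0.0989]
tool_rot: [-3.141, -0.001, 2.124]
contact_force: [0.8, -0.3, -1.2]
opening: 0.0916
grip_force: 0.0
```

```bash
sed -i 's/l=\[round(v,4)/l=[round(float(v),4)/' h.py; python3 -c "
from h import *
o=robot.observe();print(o['tool_pos'],o['tool_rot'],o['time'])
rows([(.4747,-.2132,.02,2.12,4)],1)"
```

```text
[ 0.47571747 -0.2114523   0.09885806] [-3.14124117e+00 -1.12776039e-03  2.12363177e+00] 3.125
[[[-0.0002,-0.0004,0.0197],0.001,1],[[-0.0003,-0.0005,0.0197],0.001,1],[[-0.0002,-0.0004,0.0197],0.001,1],[[-0.0003,-0.0005,0.0198],0.001,1]] end [ 0.4747 -0.2132  0.02  ] 2.1196
```

Request:
carry_out(commands=[[[0,0,0.02],0,1],[[0,0,0.02],0,1],[[0,0,0.02],0,1],[[0,0,0.0195],0,1],[[0,0,0],0,0],[[0,0,0],0,0],[[0,0,0],0,0],[[0,0,0],0,0],[[0,0,0],0,0],[[0,0,0],0,0]], newtons=40)

```text
time: 4.38
tool_pos: [0.4748, -0.2132, 0.0203]
tool_rot: [3.142, 0.0, 2.12]
contact_force: [-0.2, -0.5, -0.7]
opening: 0.0365
grip_force: 0.0
```

Request:
carry_out(commands=[[[0,0,0],0,0],[[0,0,0],0,0],[[0,0,0],0,0],[[0,0,0],0,0],[[0,0,-0.01],0,0],[[0,0,-0.02],0,0],[[0,0,-0.02],0,0],[[0,0,0],0,0],[[0,0,0],0,0]])

```text
time: 5.5
tool_pos: [0.4744, -0.213, 0.0699]
tool_rot: [-3.141, -0.0, 2.12]
contact_force: [0.3, 0.1, -1.1]
opening: 0.0217
grip_force: 40.0
```

Run:
```python
from h import *
np.set_printoptions(precision=4,suppress=True)
t=robot.read_camera("top");s=robot.read_camera("scene")
o=robot.observe();print(o["tool_pos"],o["tool_rot"],o["opening"],o["grip_force"])
save(s,"s1.png",(190,150,310,270),5)
for c in(t,s): print([(round(r["p"],2),r["at"],at_z(c,r["at"],.051)) for r in robot.tip_of(c,"pick_tip")])
print("expected tip px",proj(t,[.4684-.522*.155,-.2031+.853*.155,.051]),proj(s,[.4684-.522*.155,-.2031+.853*.155,.051]))
```

```text
[ 0.4742 -0.2129  0.0694] [-3.1408 -0.0014  2.1197] 0.021812683046718972 39.99504089355469
[(0.94, [370.8, 344.1], array([ 0.1993, -0.3382,  0.051 ])), (0.69, [470.1, 231.9], array([ 0.5056, -0.6203,  0.051 ])), (0.47, [272.4, 267.9], array([ 0.3948, -0.0711,  0.051 ]))]
[(0.74, [158.8, 349.1], array([ 0.5367, -0.6573,  0.051 ])), (0.65, [148.7, 232.0], array([ 0.2286, -0.3823,  0.051 ]))]
expected tip px [np.float64(272.2659976694287), np.float64(270.60177153177017)] [np.float64(246.21437403958933), np.float64(193.60463128156192)]
```

View pics/s1.png

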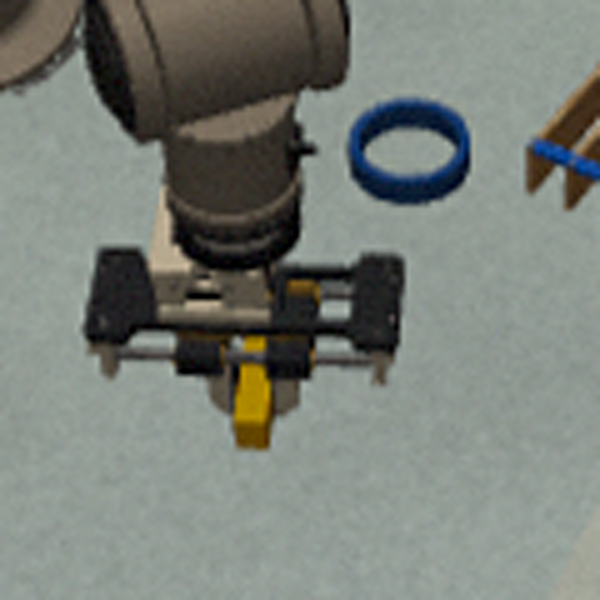

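```bash
python3 -c "
from h import *
rows([(.5724,-.107,.07,1.587,8)],0,start=(.4747,-.2132,.0705,2.12))"
```

```text
[[[0.0049,0.0173,0.0001],0.067,0],[[0.0061,0.017,0.0001],0.067,0],[[0.0072,0.0165,0.0],0.067,0],[[0.0083,0.016,0.0001],0.066,0],[[0.0094,0.0154,0.0],0.067,0],[[0.0104,0.0148,0.0001],0.066,0],[[0.0113,0.0141,0.0],0.067,0],[[0.0122,0.0132,0.0001],0.066,0]] end [ 0.5724 -0.107   0.07  ] 1.587
```

Request:
carry_out(commands=[[[0.0049,0.0173,0],0.067,0],[[0.0061,0.017,0],0.067,0],[[0.0072,0.0165,0],0.067,0],[[0.0083,0.016,0],0.066,0],[[0.0094,0.0154,0],0.067,0],[[0.0104,0.0148,0],0.066,0],[[0.0113,0.0141,0],0.067,0],[[0.0122,0.0132,0.0005],0.066,0],[[0,0,0.02],0,0],[[0,0,0.0187],0,0],[[0,0,0],0,0],[[0,0,0],0,0]])

```text
time: 7.2
tool_pos: [0.5726, -0.1072, 0.0313]
tool_rot: [3.141, 0.0, 1.587]
contact_force: [-0.6, -0.1, -1.3]
opening: 0.0217
grip_force: 40.0
```

Run:
```python
from h import *
np.set_printoptions(precision=4,suppress=True)
t=robot.read_camera("top");s=robot.read_camera("scene")
o=robot.observe();print(o["tool_pos"],o["tool_rot"],o["opening"],o["grip_force"])
im=t["pixels"][:,:,::-1];a=cv2.resize(im[180:240,180:280],None,fx=7,fy=7,interpolation=cv2.INTER_CUBIC)
cv2.imwrite("pics/t2.png",a)
y=o["tool_rot"][2];tip=np.array(o["tool_pos"])+np.array([np.cos(y)*.167,np.sin(y)*.167,-.0193])
print("tip",tip,"px",proj(t,tip),"wire bend px",proj(t,tip+[0,0,.022]), proj(t,tip+[0,-.1,.022]))
for c in(t,s): print([(round(r["p"],2),r["at"],at_z(c,r["at"],tip[2])) for r in robot.tip_of(c,"pick_tip")])
```

```text
[ 0.5729 -0.1073  0.0318] [3.1403 0.0005 1.5867] 0.021802105182814453 39.99510169029236
tip [0.5702 0.0597 0.0125] px [np.float64(228.965462477759), np.float64(206.1047982652391)] wire bend px [np.float64(228.0746632796475), np.float64(204.8919856568087)] [np.float64(263.03003664725816), np.float64(205.62069055706195)]
[(0.77, [369.0, 349.0], array([ 0.1794, -0.3422,  0.0125])), (0.67, [470.1, 235.8], array([ 0.4982, -0.6388,  0.0125])), (0.6, [283.4, 206.9], array([ 0.5712, -0.099 ,  0.0125]))]
[(0.86, [159.3, 349.3], array([ 0.5191, -0.6481,  0.0125])), (0.75, [149.2, 230.5], array([ 0.1961, -0.3588,  0.0125])), (0.47, [312.1, 200.9], array([0.5775, 0.0575, 0.0125]))]
```

View pics/t2.png

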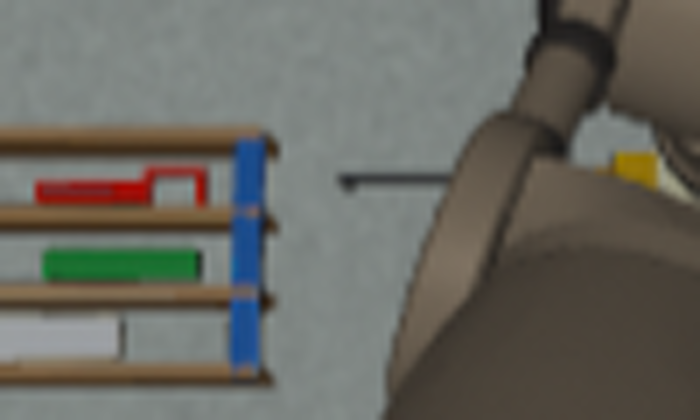

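Run:
```python
from h import *
np.set_printoptions(precision=4,suppress=True)
t=robot.read_camera("top")
g=t["pixels"].astype(float); red=g[:,:,0]-g[:,:,1]
for col in(187,190,193,196,199,201,203,205,207,209): print(col,red[199:213,col].astype(int))
for px in((205,203.5),(205,207),(193,206.4)): print(at_z(t,px,.008))
print("slot centre px",proj(t,[.5692,.132,.008]),"walls",proj(t,[.5692+.013,.132,.048]),proj(t,[.5692-.013,.132,.048]),proj(t,[.5692+.013,.132,0]))
```

```text
187 [ 25  21  16   5  -3  -7  24  81  80 117  36  26  24  17]
190 [ 25  22  16   5  -3  -7  30 107  81 117  36  26  23  16]
193 [ 24  22  16   5  -3  -8  30 108  80 117  35  25  24  17]
196 [ 25  20  16   6  -3  -6  30 134 125 117  25  26  23  16]
199 [ 25  21  17   5  -4  -5  32 145 145 114  26  25  23  16]
201 [ 24  21  17   6  33 102 106  87  66  58  32  26  23  16]
203 [25 21 16  4 32 88 20 -7 -7 -3 12 25 22 17]
205 [25 21 16  6 32 87 20 -7 -7 -3 11 25 22 16]
207 [25 21 16  5 33 87 26 -1  0  4 16 25 21 17]
209 [26 21 17  5 12 38 44 45 44 46 39 26 22 17]
[0.5772 0.1307 0.008 ]
[0.5668 0.1302 0.008 ]
[0.5678 0.1654 0.008 ]
slot centre px [np.float64(204.4308658282318), np.float64(206.17884462873243)] walls [np.float64(202.14490717368392), np.float64(199.41992437803813)] [np.float64(201.68489343337535), np.float64(208.49598189746595)] [np.float64(205.12823687261425), np.float64(202.25780426263194)]
```

Request:
carry_out(commands=[[[0.008,-0.0015,0],0,0],[[0.013,0,0],0,0],[[0.015,0,0],0,0],[[0.015,0,0],0,0],[[0.013,0,0],0,0],[[0.007,0,0],0,0],[[0,0,0],0,0],[[0,0,0],0,0]])

```text
time: 8.45
tool_pos: [0.5699, -0.0364, 0.031]
tool_rot: [3.141, 0.0, 1.587]
contact_force: [0.4, -1.1, -1.6]
opening: 0.0217
grip_force: 40.0
```

Run:
```python
from h import *
t=robot.read_camera("top");s=robot.read_camera("scene")
o=robot.observe();print(o["tool_pos"],o["tool_rot"],o["contact_force"])
a=cv2.resize(t["pixels"][190:230,180:240,::-1],(720,480),interpolation=cv2.INTER_CUBIC)
cv2.imwrite("pics/t3.png",a)
```

```text
[ 0.56981761 -0.03661308  0.03100866] [3.14147458e+00 2.17580669e-04 1.58616572e+00] [-0.57872884  0.4434454  -1.304728  ]
```

View pics/t3.png

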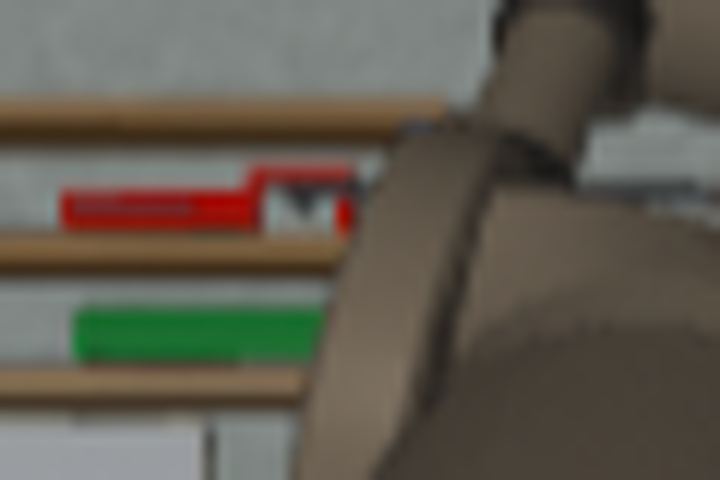

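Request:
carry_out(commands=[[[0,0,0.004],0,0],[[0,0,0.004],0,0],[[0,0,0.0015],0,0],[[0,0,0],0,0],[[-0.004,0,0],0,0],[[-0.008,0,0],0,0],[[-0.012,0,0],0,0],[[-0.014,0,0],0,0],[[-0.014,0,0],0,0],[[0,0,0],0,0]])

```text
time: 9.8
tool_pos: [0.5707, -0.0896, 0.0215]
tool_rot: [3.141, 0.0, 1.585]
contact_force: [0.3, 0.1, -1.6]
opening: 0.0219
grip_force: 40.0
```

Run:
```python
from h import *
t=robot.read_camera("top")
o=robot.observe();print(o["tool_pos"],o["contact_force"])
m=mask(t,*RED,(215,207),25);ys,xs=np.nonzero(m);print(xs.min(),xs.max(),ys.min(),ys.max(),at_z(t,(xs.min()-.5,207),.008))
```

```text
[ 0.5705609  -0.08885224  0.02148242] [-0.6941988  -0.05471864 -0.91289911]
202 226 204 210 [0.56658821 0.14045159 0.008     ]
```

Request:
carry_out(commands=[[[-0.006,0,0],0,0],[[-0.012,0,0],0,0],[[-0.014,0,0],0,0],[[-0.014,0,0],0,0],[[-0.014,0,0],0,0],[[-0.014,0,0],0,0],[[-0.014,0,0],0,0],[[-0.014,0,0],0,0],[[-0.014,0,0],0,0],[[-0.014,0,0],0,0],[[-0.012,0,0],0,0],[[-0.006,0,0],0,0],[[-0.002,0,0],0,0],[[0,0,0],0,0]])

```text
time: 11.6
tool_pos: [0.573, -0.2379, 0.0215]
tool_rot: [-3.141, -0.0, 1.587]
contact_force: [0.4, 1.0, -1.5]
opening: 0.0217
grip_force: 40.0
```

Run:
```python
from h import *
t=robot.read_camera("top");s=robot.read_camera("scene")
o=robot.observe();print(o["tool_pos"],o["contact_force"])
for c in(t,s): print(c is t,fit([c],KEY,[.57,-.045,1.58],*RED,r=30))
a=cv2.resize(np.hstack([t["pixels"][180:240,210:310],s["pixels"][170:230,250:350]])[:,:,::-1],(800,240),interpolation=cv2.INTER_CUBIC)
cv2.imwrite("pics/t4.png",a)
```

```text
[ 0.57301014 -0.23769328  0.02151203] [ 0.46655592  0.56716803 -1.83169752]
True (array([ 0.5708261 , -0.04352799,  1.60470027]), np.float64(0.08746316283941269))
False (array([ 0.56935471, -0.04247142,  1.6511146 ]), np.float64(0.1316375732421875))
```

View pics/t4.png

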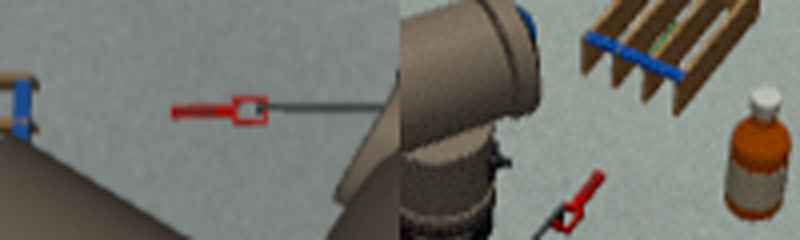

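Request:
carry_out(commands=[[[0.004,0,0],0,0],[[0,0,0],0,0],[[0,0,-0.01],0,0],[[0,0,-0.02],0,0],[[0,0,-0.02],0,0],[[-0.02,-0.003,0],0,0],[[-0.03,-0.005,0],0,0],[[-0.035,-0.006,0],0,0],[[-0.035,-0.006,0],0,0],[[-0.035,-0.005,0],0,0],[[-0.02,-0.005,0],0,0],[[-0.01,0,0],0,0],[[0,0,0.02],0,0],[[0,0,0.017],0,0],[[0,0,0.01],0,0],[[0,0,0.0035],0,0],[[0,0,0],0,0],[[0,0,0],0,0]])

```text
time: 13.95
tool_pos: [0.5463, -0.4197, 0.0215]
tool_rot: [3.141, 0.001, 1.587]
contact_force: [-0.6, 0.4, -1.9]
opening: 0.0219
grip_force: 40.0
```

Request:
carry_out(commands=[[[0,0,0.001],0,0],[[0,0,0],0,0],[[0,0,0],0,0.55],[[0,0,0],0,0.55],[[0,0,0],0,0.55],[[0,0,0],0,0.55],[[0,0,-0.03],0,0.55],[[0,0,-0.04],0,0.55],[[0,0,-0.03],0,0.55],[[0,0,0],0,0.55]])

```text
time: 15.2
tool_pos: [0.547, -0.4206, 0.1232]
tool_rot: [3.137, 0.004, 1.587]
contact_force: [1.0, -0.2, 0.2]
opening: 0.0504
grip_force: 0.0
```

Run:
```python
from h import *
np.set_printoptions(precision=4,suppress=True)
t=robot.read_camera("top");s=robot.read_camera("scene")
for cs in([t],[s],[t,s]): print(fit(cs,KEY,[.57,-.045,1.58],*RED,r=30))
for cs in([t],[s]): print("handle",fit(cs,HANDLE,[.554,-.408,1.587],*YEL))
rows([(.57,-.043,.1,1.61,10)],.55)
```

```text
(array([ 0.5709, -0.0437,  1.6043]), np.float64(0.07500283420085907))
(array([ 0.569 , -0.044 ,  1.6149]), np.float64(0.04378160834312439))
(array([ 0.5701, -0.0439,  1.6145]), np.float64(0.16807737946510315))
handle (array([ 0.5432, -0.372 ,  1.8956]), np.float64(1.109123706817627))
handle (array([ 0.5447, -0.4125,  1.644 ]), np.float64(0.3417518734931946))
[[[0.0376,0.003,0.0019],-0.002,0.55],[[0.0376,0.0031,0.0019],-0.002,0.55],[[0.0376,0.0032,0.0019],-0.002,0.55],[[0.0376,0.0033,0.002],-0.002,0.55],[[0.0375,0.0033,0.0019],-0.003,0.55],[[0.0375,0.0035,0.002],-0.002,0.55],[[0.0375,0.0035,0.0019],-0.003,0.55],[[0.0375,0.0037,0.002],-0.002,0.55],[[0.0375,0.0037,0.0019],-0.003,0.55],[[0.0376,0.0038,0.002],-0.002,0.55]] end [ 0.57  -0.043  0.1  ] 1.6098
```

Request:
carry_out(commands=[[[0.02,0.0025,0.002],-0.002,0.55],[[0.037,0.003,0.002],-0.002,0.55],[[0.041,0.0035,0.002],-0.002,0.55],[[0.042,0.0035,0.002],-0.002,0.55],[[0.042,0.0035,0.002],-0.003,0.55],[[0.042,0.004,0.002],-0.002,0.55],[[0.042,0.004,0.002],-0.003,0.55],[[0.041,0.004,0.002],-0.002,0.55],[[0.037,0.004,0.002],-0.003,0.55],[[0.0205,0.003,0.002],-0.002,0.55],[[0.01,0,0],0,0.55],[[0,0,0.02],0,0.55],[[0,0,0.02],0,0.55],[[0,0,0],0,0.55],[[0,0,0],0,0.55]], newtons=20)

```text
time: 17.18
tool_pos: [0.5714, -0.045, 0.0605]
tool_rot: [3.141, 0.0, 1.609]
contact_force: [0.8, 0.1, -0.7]
opening: 0.0505
grip_force: 0.0
```

Run:
```python
from h import *
np.set_printoptions(precision=4,suppress=True)
s=robot.read_camera("scene");t=robot.read_camera("top")
o=robot.observe();print(o["tool_pos"],o["tool_rot"])
save(t,"t5.png",(290,190,390,265),6)
print("handle",fit([s],HANDLE,[.554,-.408,1.587],*YEL),fit([t],HANDLE,[.554,-.408,1.587],*YEL,r=28))
rows([(.570,-.041,.0185,1.61,4)],.4)
```

```text
[ 0.5716 -0.0447  0.0609] [3.1401 0.0005 1.6093]
handle (array([ 0.5444, -0.4077,  1.6209]), np.float64(0.06017070636153221)) (array([ 0.5463, -0.4085,  1.5964]), np.float64(0.04291195049881935))
[[[0.0009,-0.0004,0.0106],-0.0,0.4],[[0.001,-0.0004,0.0106],-0.0,0.4],[[0.0009,-0.0003,0.0106],-0.0,0.4],[[0.001,-0.0004,0.0106],-0.001,0.4]] end [ 0.57   -0.041   0.0185] 1.6103
```

View pics/t5.png

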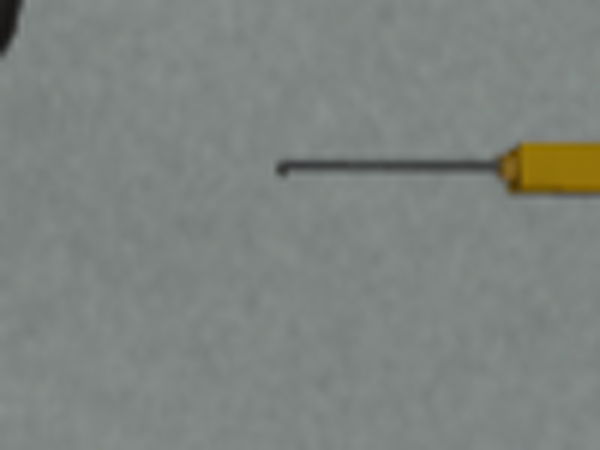

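The picture shows the pick lying flat and clear on the table: hook tip at about (337,218) raw, handle from about (375,217) rightwards. Now I grasp the key's shank.

Request:
carry_out(commands=[[[0.002,-0.001,0.012],0,0.5],[[0.001,-0.0005,0.014],0,0.5],[[0.001,0,0.011],0,0.5],[[0,0,0.005],0,0.5],[[0,0,0],0,0.5],[[0,0,0],0,0],[[0,0,0],0,0],[[0,0,0],0,0],[[0,0,0],0,0],[[0,0,0],0,0],[[0,0,0],0,0],[[0,0,0],0,0],[[0,0,0],0,0]], newtons=20)

```text
time: 18.9
tool_pos: [0.5694, -0.0403, 0.018]
tool_rot: [3.141, 0.0, 1.61]
contact_force: [-0.0, -0.0, -0.5]
opening: 0.0087
grip_force: 20.0
```

```bash
python3 -c "
from h import *
rows([(.57,-.04,.128,1.61,4),(.4963,.438,.128,1.51,13)],0,start=(.5695,-.0404,.018,1.61))"
```

```text
[[[0.0001,0.0001,-0.0275],-0.0,0],[[0.0001,0.0001,-0.0275],-0.0,0],[[0.0001,0.0002,-0.0275],-0.0,0],[[0.0001,0.0001,-0.0275],-0.0,0],[[0.037,-0.0042,-0.0],0.008,0],[[0.0369,-0.0045,-0.0],0.008,0],[[0.0369,-0.0048,-0.0],0.008,0],[[0.0368,-0.0051,-0.0],0.008,0],[[0.0368,-0.0054,-0.0],0.008,0],[[0.0368,-0.0057,-0.0],0.008,0],[[0.0367,-0.006,-0.0],0.007,0],[[0.0367,-0.0063,-0.0],0.008,0],[[0.0366,-0.0065,-0.0],0.007,0],[[0.0366,-0.0068,-0.0],0.008,0],[[0.0365,-0.0071,-0.0],0.007,0],[[0.0365,-0.0074,-0.0],0.008,0],[[0.0364,-0.0076,-0.0],0.007,0]] end [0.4963 0.438  0.128 ] 1.51
```

Request:
carry_out(commands=[[[0,0,-0.01],0,0],[[0,0,-0.03],0,0],[[0,0,-0.04],0,0],[[0,0,-0.03],0,0],[[0.015,-0.0042,0],0.008,0],[[0.037,-0.0045,0],0.008,0],[[0.037,-0.0048,0],0.008,0],[[0.037,-0.0051,0],0.008,0],[[0.037,-0.0054,0],0.008,0],[[0.037,-0.0057,0],0.008,0],[[0.0367,-0.006,0],0.007,0],[[0.0367,-0.0063,0],0.008,0],[[0.0366,-0.0065,0],0.007,0],[[0.0366,-0.0068,0],0.008,0],[[0.0365,-0.0071,0],0.007,0],[[0.0365,-0.0074,0],0.008,0],[[0.0364,-0.0076,0],0.007,0],[[0.015,0,0],0,0],[[0.007,0,0],0,0],[[0,0,0],0,0]])

```text
time: 21.4
tool_pos: [0.4981, 0.4379, 0.1275]
tool_rot: [-3.141, 0.001, 1.509]
contact_force: [0.8, 0.3, -1.4]
opening: 0.0085
grip_force: 20.0
```

Run:
```python
from h import *
s=robot.read_camera("scene");t=robot.read_camera("top")
o=robot.observe();print(o["tool_pos"],o["tool_rot"],o["opening"],o["grip_force"])
u=[int(v) for v in proj(s,o["tool_pos"])];print(u)
save(s,"s6.png",(u[0]-60,u[1]-60,u[0]+60,u[1]+60),5)
```

```text
[0.49833098 0.43738518 0.12782954] [-3.14125268e+00  7.44738644e-04  1.50872412e+00] 0.008463638312707383 19.99976009130478
[347, 111]
```

View pics/s6.png

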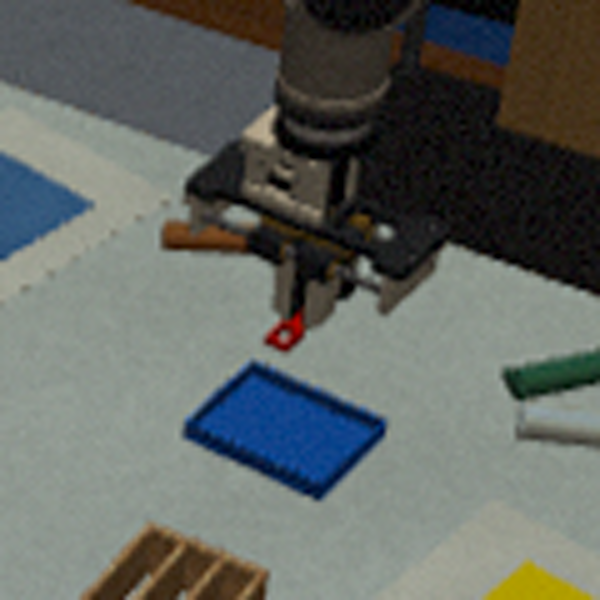

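Request:
carry_out(commands=[[[0,-0.0015,0.015],0,0],[[0,0,0.03],0,0],[[0,0,0.03],0,0],[[0,0,0.015],0,0],[[0,0,0.01],0,0],[[0,0,0.004],0,0],[[0,0,0.0015],0,0],[[0,0,0],0,0],[[0,0,0],0,0]])

```text
time: 22.62
tool_pos: [0.4968, 0.4388, 0.0231]
tool_rot: [3.141, -0.001, 1.51]
contact_force: [0.7, -0.4, -0.5]
opening: 0.0086
grip_force: 20.0
```

Request:
carry_out(commands=[[[0,0,0.001],0,0],[[0,0,0.0007],0,0],[[0,0,0],0,0],[[0,0,0],0,0]])

```text
time: 23.12
tool_pos: [0.4966, 0.4386, 0.021]
tool_rot: [3.141, -0.0, 1.51]
contact_force: [-1.0, -0.8, 3.0]
opening: 0.0085
grip_force: 20.0
```

Request:
carry_out(commands=[[[0,0,0],0,0.2],[[0,0,0],0,0.25],[[0,0,0],0,0.3],[[0,0,0],0,0.3],[[0,0,0],0,0.3],[[0,0,-0.01],0,0.3],[[0,0,-0.03],0,0.3],[[0,0,-0.05],0,0.3],[[0,0,-0.06],0,0.3],[[0,0,-0.05],0,0.3],[[-0.06,0,0],0,0.3],[[-0.06,0,0],0,0.3],[[-0.06,0,0],0,0.3],[[-0.04,0,0],0,0.3],[[0,0,0],0,0.3],[[0,0,0],0,0.3]])

```text
time: 25.12
tool_pos: [0.4834, 0.2195, 0.2215]
tool_rot: [3.14, -0.001, 1.509]
contact_force: [-0.5, 0.7, 0.4]
opening: 0.0273
grip_force: 0.0
```

Run:
```python
from h import *
s=robot.read_camera("scene");t=robot.read_camera("top")
a=cv2.resize(np.hstack([t["pixels"][180:270,60:180],s["pixels"][100:190,290:410]])[:,:,::-1],(800,300),interpolation=cv2.INTER_CUBIC)
cv2.imwrite("pics/f7.png",a)
B=[b+[0,0,.003] for b in KEY]
for c in(t,s): print(fit([c],B,[.4965,.435,1.51],*RED,r=30))
print("tape",[(r["p"],at_z(t,r["at"],0)) for r in robot.tip_of(t,"tape")][:1],"bottle",[(r["p"],at_z(s,r["at"],0)) for r in robot.tip_of(s,"paint_bottle")][:1])
```

```text
(array([0.4965, 0.435 , 1.51  ]), np.float64(inf))
(array([0.49650385, 0.43443386, 1.56995032]), np.float64(1.2094587087631226))
tape [(0.79, array([0.39868891, 0.0614899 , 0.        ]))] bottle [(0.77, array([0.69025152, 0.03135867, 0.        ]))]h.py:40: RuntimeWarning: divide by zero encountered in scalar divide
  e+=((cv2.GaussianBlur(im,(0,0),S/2)-m)**2).sum()/m.sum()
  np.max(np.abs(fsim[0] - fsim[1:])) <= fatol):
```

View pics/f7.png

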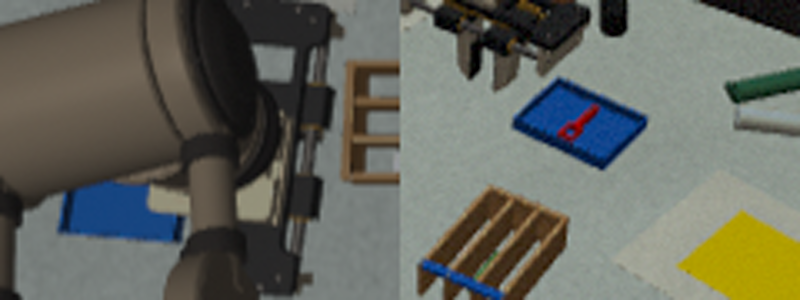

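The scene view shows the key lying flat in the middle of the tray, at about (343,136) raw. The tape and bottle have not moved, and the gripper is clear. Handing in.

```bash
python3 -c "
from cell import robot
print(robot.hand_in())"
```

```text
the job is handed in; nothing more can be done
None
```

The job is handed in at about 25 s: the key lies flat in the blue tray, the pick lies on the table clear of the rack and tray, and I never touched the eraser, pastel, bottle or tape.

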